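# Do up the turntable caddy's locking thumbscrew

### The job

The locking thumbscrew on top of the turntable caddy's post has worked loose. Screw it down clockwise (seen from above) until it is fully home against its stop, by pushing its wings round with a fingertip, stroke after stroke; do not pinch a wing or squeeze the hub. Leave the soap dish, tin, pill bottle and pumice standing where they are on the turntable, then take the hand away.

Things in the scene. Friction and masses are not known exactly. Their poses are not given: they have to be found in the camera images.
- caddy: Turntable caddy, fixed on the shelf; origin at the centre of its foot, on the shelf surface, z up. A wooden platter 320 mm across, top 26 mm up, spins with some friction round a fixed post of radius 16 mm. The post ends in a steel collar (radius 22 mm), top 106 mm up; above it a stud (radius 4.5 mm), on the vertical axis through the origin, carries the black thumbscrew.
- keeper (a point): Free end of the caddy's fixed C-shaped steel keeper bracket: on the screw's axis, 151 mm up; axes as the caddy's. Bracket 12 mm wide in y: leaves the post at 85-91 mm height along +x, rises at x 57.5-62.5 mm, returns over the screw at 145-151 mm height to x = -9 mm. A downward finger cannot circle past it, so several strokes are needed; the wings pass inside it.
- wings: Two opposite upright flat wings of the thumbscrew, turning with it. Origin on the axis at the level of the hub's underside: 113.5 mm up at joint 0, sinking 6 mm a turn to 106 mm when home. Wings run along own +x and -x to 45 mm from the axis, 6 mm thick in y; height z 2-18 mm, the outer end a round ear of radius 11 mm centred at x 34, z 13 mm.
- hub: Round hub of the thumbscrew between the wings, radius 9 mm, 22 mm high; origin at the centre of its underside, on the axis. Not to be squeezed.
- screw (a joint): Turn of the thumbscrew in rad, growing clockwise seen from above (tightening). At 0 the wings' own x axis lies along the caddy's x axis. The stop (fully home) is at 7.85, one and a quarter turns; it starts loose, between 0 and 2.0. Turning takes about 0.05 N m (about 2 N at 30 mm from the axis); it stays where it is left.
- soap_dish: Round white ceramic soap dish, 84 mm across, 22 mm high, loose on the platter; origin at the centre of its underside.
- tin: Flat silver tweezers tin, 80 x 30 x 16 mm, long along its own x, loose on the platter; origin at the centre of its underside.
- pill_bottle: Orange plastic pill bottle with white cap, closed and empty, 62 mm high, 40 mm across, loose on the platter; origin at the centre of its underside.
- pumice: Grey foamed-glass pumice stone, 70 x 42 x 26 mm, loose on the platter; origin at the centre of its underside.
Mind the look-alikes: they are no part of the job. Of the things like the pill_bottle, leave any that is red; of the rest the smaller one is meant.

How it is judged:
By the outcome, as a careful person would: the job done as asked, in the order asked, and still so for the second after the job is handed in, with the robot touching nothing.
It also fails if it takes over 64 s, if anything falls off the work surface, if the arm or the gripper's body presses on something with over 40 N, if the wrist force passes 120 N, or if a joint passes its speed limit or range.

### The arm

A 6-joint arm with a two-finger parallel gripper is mounted at the origin on the work surface. World frame = base frame: x ahead of the robot, y to its left, z up, the work surface at z = 0. Lengths are in m, angles in degrees, forces in N, time in s.
With the tool pointing down it reaches from about 0.25 to 0.725 m from the base axis. Payload 9.7 kg.
Tool frame: the origin (TCP) lies at the very end of the fingers, on their centre line; the grasp point (between the pads) lies 19 mm behind it; z points along the fingers, y is the line along which they close (so a half turn about z gives the same grasp; the last joint's range is limited). The gripper opens to 85 mm and grips with 20 to 120 N. Pads are 22 mm wide; open, the fingers measure 114 mm over their backs; the gripper's body (76 mm by 85 mm) begins 54 mm behind the grasp point. The pads swing forward as they close: fully open they stand 13 mm farther back than shut.
Start: joints at [-73.854, 4.979, 10.078, 95.1, 0, 90], TCP at [0.153, -0.528, 0.231] pointing down, gripper open.
Joint ranges: [-179.16, 179.16], [-48.56, 103.87], [-65.8, 70.77], [-126.05, 130.52], [-82.76, 87.17], [-180, 180]. Speed limits (degrees/s): [127.2, 127.2, 147.25, 180, 180, 180].

### API

Orientations are given as [roll, pitch, yaw] about the fixed x, y, z axes, in that order (R = Rz(yaw) Ry(pitch) Rx(roll)).
In Python, from workcell import bot, viewer, finder gives the robot as it stands. The module is installed in compiled form; this text tells all that it offers.
- The arm moves only by the shell command python3 -m inch 'ROWS' [FORCE]. ROWS is JSON, a list that holds one entry, the list of rows, each a list of 7 numbers: the opening in per cent of the stroke, from 0 (shut) to 100 (fully open), then the shift along the tool's x, y, z in mm, then the turn, a rotation vector about the tool's x, y, z in degrees. In form: [[[grip, tx, ty, tz, ax, ay, az], ...]]. A call has 1 to 8 rows; each row shifts and turns the commanded pose from where the row before left it, along the tool's axes as they then stand; what a row does not reach is not made up. A row lasts 1/8 s, in which the tool goes at most 62.5 mm and 10.7 degrees, less where a joint would pass 70% of its speed; a pose out of reach is approached as far as the arm can. A call with a gripper value outside its range is refused whole. The fingers move at their own pace and stop on an object; FORCE is the grip in N (left out, the last holds). Time passes only in rows, so rows that do not move let the fingers close. It gives the time, the measured TCP pose, the force, the opening and the grip force at its end, in the units of the state.
- bot.get_obs(): the state, without advancing time (a new reading comes with each control period).
- viewer.camera(name): name is "scene" or "top"; returns a dict with "pixels" (384x512x3 uint8, red, green, blue), "vfov" (degrees; the focal length in pixels is half the picture's height over the tangent of half this angle, whatever the lens; pixels are square), "cx", "cy" (the principal point, pixels), "k1" (the pictures are not rectified: a ray, as slopes to the right and down, at radius r is drawn at 1 + k1 r^2 times it, then the intrinsics apply), "R" (3x3) and "t" (3): a world point X has camera coordinates R X + t. Camera axes: x right, y down, z forward; pixel columns grow to the right and rows downward; lengths in m; the calibration is good to about 2 mm. A picture is of the moment at which its call begins. There is no depth.
- bot.job_done(): hands the job in; it is judged then, once.
Trained networks look in the newest picture that a camera, given by its name, has taken for a name from the list of things; names that differ only in an ending like _2 or _b are one class to them, and where a whole thing is asked for, a point or a joint stands for the part that bears it (a point fixed in the world has none). Each returns a list of dicts, best first, with "conf" (0 to 1); they miss things now and then, are a little off and sometimes report something else, mostly with a low value. They report only what shows in the picture. A call takes as long as a camera call. They do not tell look-alikes from the thing itself.
- finder.outline_of(camera, thing): "pixels" (384x512 bool, what is visible of it) and "extent" ([centre column, centre row, width, height] in pixels, round what is visible of it).
- finder.mark_of(camera, thing): "position" ([column, row] in pixels: a listed point, or the origin of a listed thing).
The state is a dict: "time": time; "q": joint angles; "qd": joint speeds; "joint_efforts": joint torques, N m; "ee_pos": TCP position; "tcp_rot": TCP orientation; "wrist_force": force on the tool from outside, world axes, zero at the start; "torque": the same for the moment, N m; "opening": finger opening in m; "grasp_force": force on a finger pad.
Only numpy, scipy, OpenCV 4.12 (cv2) and the standard library are available. Lean on these libraries where they do the work, as an engineer would, in place of code of your own. Each camera call takes 0.05 s, during which the arm holds its last target. There are 200 camera calls.

## Working session

There is one attempt and no reset: what is moved stays moved. The work goes in short steps, Python scripts to look and compute and a shell command to move; the robot and the scene stay as the last step left them, time stands still between calls to the robot, and variables do not carry over. Pictures are saved under pics/ and viewed, at most 10 in all, crops included, and the job is handed in when it is done.

```bash
mkdir -p pics; cat > h.py <<'E'
import numpy as np, cv2
from workcell import bot, viewer, finder
def K(c):
    f=192/np.tan(np.radians(c["vfov"])/2); return f
def proj(c,X):
    p=c["R"]@np.array(X,float)+c["t"]; s=p[:2]/p[2]; s=s*(1+c["k1"]*(s@s)); return s*K(c)+[c["cx"],c["cy"]]
def ray(c,uv):
    d=(np.array(uv,float)-[c["cx"],c["cy"]])/K(c); s=d.copy()
    for _ in range(20): s=d/(1+c["k1"]*(s@s))
    R=np.array(c["R"]); o=-R.T@np.array(c["t"]); return o,R.T@np.array([s[0],s[1],1])
def atz(c,uv,z):
    o,d=ray(c,uv); return o+d*(z-o[2])/d[2]
def cam(n):
    c=viewer.camera(n); c["R"]=np.array(c["R"]); c["t"]=np.array(c["t"]); return c
E
python3 - <<'E'
from h import *
o=bot.get_obs(); print(o)
ims=[]
for n in("scene","top"):
    c=cam(n); cv2.imwrite(f"pics/{n}0.png",cv2.resize(c["pixels"][:,:,::-1],None,fx=1.5,fy=1.5)); print(n,{k:v for k,v in c.items() if k!="pixels"})
    for t in("caddy","keeper","wings","hub","screw","soap_dish","tin","pill_bottle","pumice"):
        try:
            m=finder.mark_of(n,t); print(t,[(np.round(x["position"],1),round(x["conf"],2)) for x in m])
        except Exception as e: print(t,e)
E
```

```text
{'time': 0.0, 'q': array([-7.38520655e+01,  5.00875738e+00,  1.00315986e+01,  9.51018945e+01,
       -2.24653648e-03,  8.99997455e+01]), 'qd': array([-0.02144772,  0.05612101, -0.09396869,  0.05930843,  0.00669349,
       -0.03865354]), 'joint_efforts': array([-1.11250672e-04, -5.20397651e+01,  4.64798713e+01,  1.65947364e-02,
        5.80123947e-05, -2.23174823e-06]), 'ee_pos': array([ 0.15288006, -0.52804725,  0.23058   ]), 'tcp_rot': array([-1.79920947e+02,  2.24618319e-03,  1.61481921e+01]), 'wrist_force': array([-0.36198522,  0.13846671, -0.14414276]), 'torque': array([-0.02346235, -0.01844481,  0.03242369]), 'grasp_force': 0.0, 'opening': 0.08501427811074988}
scene {'vfov': 51.60154010766683, 'cx': 251.03243831540172, 'cy': 196.7639447856924, 'k1': -0.07765029234567876, 'R': array([[ 0.13174283,  0.99127456, -0.00430984],
       [ 0.75904387, -0.10367325, -0.64273187],
       [-0.63757056,  0.08140396, -0.76607909]]), 't': array([-0.13742571, -0.29558214,  1.20467454])}
caddy [(array([228.2, 240.8]), 0.8)]
keeper [(array([225.4, 196.9]), 0.76), (array([210.3, 277.1]), 0.5)]
win
[... 435 characters left out ...]
 189.5434250308975, 'k1': -0.05189536193513556, 'R': array([[ 0.02952543, -0.99947299,  0.01349065],
       [-0.98445147, -0.03141443, -0.17282485],
       [ 0.17315758, -0.00817816, -0.98486018]]), 't': array([0.06788403, 0.50860491, 1.08023484])}
caddy [(array([284.2, 186.6]), 0.92)]
keeper [(array([288.2, 167.6]), 0.62)]
wings [(array([285.8, 179.1]), 0.39)]
hub [(array([289. , 179.7]), 0.37)]
screw it knows: caddy, hub, keeper, pill_bottle, pumice, soap_dish, tin, wings
soap_dish [(array([299.3, 148.8]), 0.66)]
tin [(array([327. , 203.5]), 0.93)]
pill_bottle [(array([271. , 223.7]), 0.64), (array([173.2, 289.4]), 0.6), (array([164.7, 246.9]), 0.57)]
pumice [(array([251.6, 170.3]), 0.73)]
```

View pics/scene0.png

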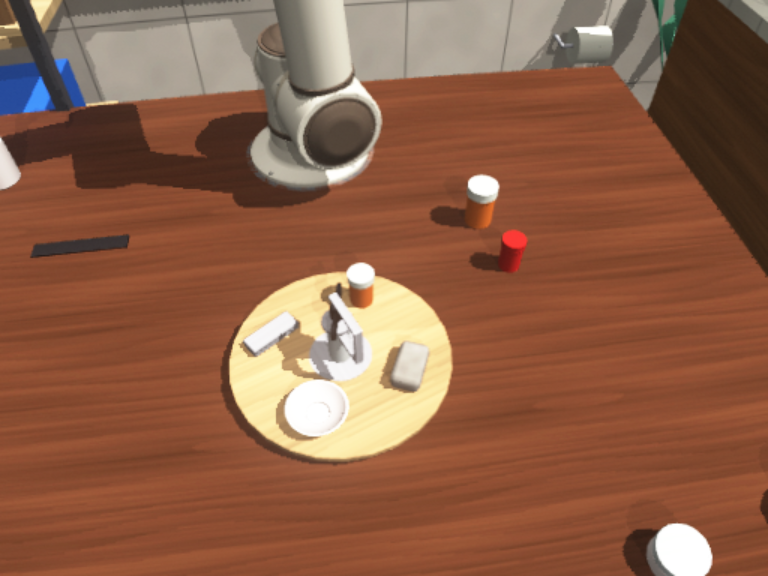

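View pics/top0.png

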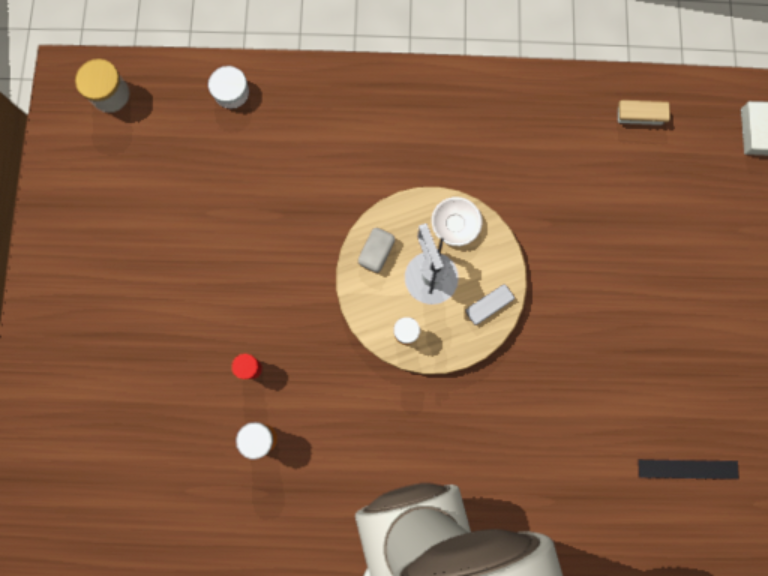

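```bash
python3 - <<'E'
from h import *
for n,M in(("scene",dict(caddy=((228.2,240.8),0),keeper=((225.4,196.9),.151),wings=((223.7,213.3),.11),tin=((181.3,227.1),.026),dish=((210,277.5),.026),pb=((238.9,199.1),.026),pum=((276.7,243.3),.026))),("top",dict(caddy=((284.2,186.6),0),keeper=((288.2,167.6),.151),wings=((285.8,179.1),.11),hub=((289,179.7),.11),tin=((327,203.5),.026),dish=((299.3,148.8),.026),pb=((271,223.7),.026),pum=((251.6,170.3),.026)))):
    c=cam(n)
    for k,(uv,z) in M.items(): print(n,k,atz(c,uv,z).round(3))
    p=c["pixels"]; a,b=((175,280),(150,250)) if n=="scene" else ((235,345),(130,240))
    cv2.imwrite(f"pics/{n}1.png",cv2.resize(p[b[0]:b[1],a[0]:a[1],::-1],None,fx=5,fy=5,interpolation=cv2.INTER_CUBIC))
E
```

```text
scene caddy [ 0.52   0.019 -0.   ]
scene keeper [0.52  0.021 0.151]
scene wings [0.528 0.014 0.11 ]
scene tin [ 0.488 -0.08   0.026]
scene dish [ 0.62  -0.026  0.026]
scene pb [0.426 0.054 0.026]
scene pum [0.557 0.119 0.026]
top caddy [0.524 0.021 0.   ]
top keeper [0.54  0.022 0.151]
top wings [0.521 0.024 0.11 ]
top hub [0.52  0.017 0.11 ]
top tin [ 0.479 -0.086  0.026]
top dish [ 0.618 -0.014  0.026]
top pb [0.425 0.053 0.026]
top pum [0.558 0.105 0.026]
```

The platter is centred near scene (228,241) and top (286,186), with the caddy at about (0.521, 0.020). There are three pill-bottle look-alikes in the scene picture:
- red, at (341,168): excluded
- large orange, at (320,135)
- small orange on the platter, at (240,190): this is the one meant

The crops below confirm this.

View pics/scene1.png

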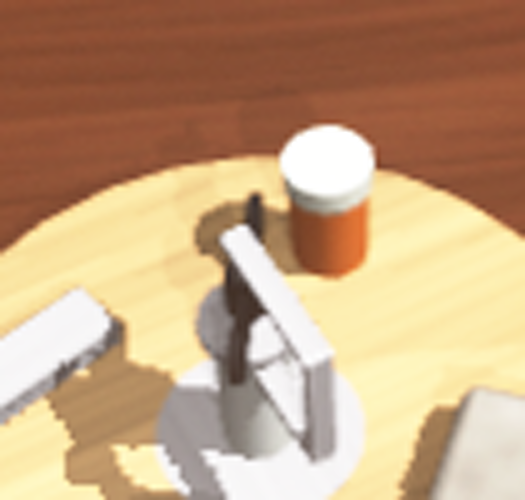

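View pics/top1.png

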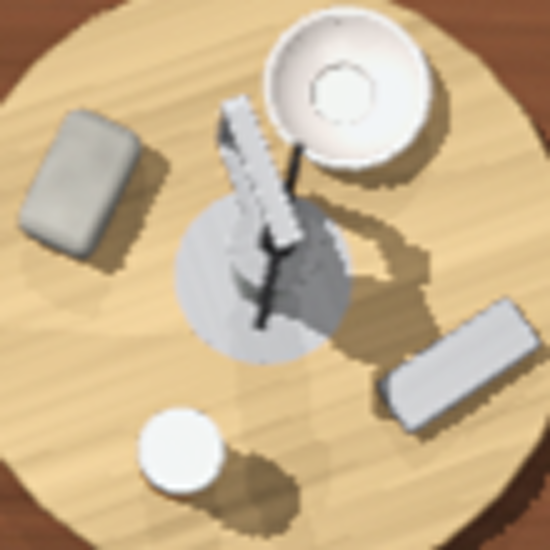

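The top crop shows the bracket's top bar from about (282,150) to (293,179). The black wings run from (294.6,159.5) to (287,195.5). The small orange bottle with the white cap stands on the platter.

```bash
python3 - <<'E'
from h import *
c=cam("top"); s=cam("scene")
for n,uv,z in(("br free",(293,178.5),.151),("br outer",(282,150),.151),("w far",(294.8,159.5),.127),("w near",(287.2,195.5),.127),("hub",(290.5,179),.128)): print(n,atz(c,uv,z).round(4))
for n,uv,z in(("br free",(222.3,197),.151),("br outer",(238.6,221),.151),("w far",(223,223),.115),("w near",(226,190),.13)): print("s",n,atz(s,uv,z).round(4))
# platter centre by ellipse of wood colour
for n,k in(("top",c),("scene",s)):
    p=k["pixels"]; o=finder.outline_of(n,"caddy"); m=o[0]["pixels"].astype(np.uint8)
    ct=max(cv2.findContours(m,0,2)[0],key=cv2.contourArea)[:,0]
    h=cv2.convexHull(ct.astype(np.float32))[:,0]
    P=np.array([atz(k,q,.026)[:2] for q in h]); A=np.c_[2*P,np.ones(len(P))]
    x=np.linalg.lstsq(A,(P**2).sum(1),rcond=None)[0]; print(n,"platter",x[:2].round(4),np.sqrt(x[2]+x[:2]@x[:2]).round(4))
E
```

```text
br free [0.5149 0.0107 0.151 ]
br outer [0.5799 0.0368 0.151 ]
w far [0.5647 0.0054 0.127 ]
w near [0.4799 0.0213 0.127 ]
hub [0.5182 0.0146 0.128 ]
s br free [0.5199 0.0148 0.151 ]
s br outer [0.5807 0.0393 0.151 ]
s w far [0.5548 0.011  0.115 ]
s w near [0.4849 0.024  0.13  ]
top platter [0.5229 0.0154] 0.1598
scene platter [0.5263 0.0154] 0.1602
```

```bash
cat >> h.py <<'E'
AX=np.array([.523,.015]); BR=22.; RHO=34.; BK=14.
def pose(om,rho=RHO,bk=BK,ax=AX):
    w=np.radians(BR-om); u=np.array([np.cos(w),np.sin(w)]); b=np.array([-u[1],u[0]])
    return ax+(rho*u+bk*b)/1000,(112-22+BR-om)%360
def delta(om,z,**k):
    from scipy.spatial.transform import Rotation as Ro
    o=bot.get_obs(); R=Ro.from_euler("xyz",o["tcp_rot"],degrees=True).as_matrix(); p,y=pose(om,**k)
    T=np.r_[p,z]; d=R.T@(T-o["ee_pos"])*1000; yc=np.degrees(np.arctan2(R[1,0],R[0,0]))
    print("target",T.round(4),y,"tool shift mm",d.round(1),"az(+)",(yc-y)%360,"or",(yc-y)%360-360,"q",np.round(o["q"],1),"F",o["wrist_force"].round(1),"t",o["time"])
def wing(n="top",z=.137):
    c=cam(n); return c
E
python3 -c "
from h import *
delta(201,.231)"
```

```text
target [4.892e-01 4.000e-04 2.310e-01] 271.0 tool shift mm [ 4.701e+02 -4.143e+02  3.000e-01] az(+) 105.14664351093688 or -254.85335648906312 q [-73.9   5.   10.1  95.1  -0.   90. ] F [-0.7 -0.2  1.1] t 1.2
```

```bash
R='[0,29.4,-25.9,0,0,0,0]'; python3 -m inch '[[[0,29.4,-25.9,0,0,0,0],[0,29.4,-25.9,0,0,0,0],[0,29.4,-25.9,0,0,0,0],[0,29.4,-25.9,0,0,0,0],[0,29.4,-25.9,0,0,0,0],[0,29.4,-25.9,0,0,0,0],[0,29.4,-25.9,0,0,0,0],[0,29.4,-25.9,0,0,0,0]]]' 20
python3 -m inch '[[[0,29.4,-25.9,0,0,0,0],[0,29.4,-25.9,0,0,0,0],[0,29.4,-25.9,0,0,0,0],[0,29.4,-25.9,0,0,0,0],[0,29.4,-25.9,0,0,0,0],[0,29.4,-25.9,0,0,0,0],[0,29.4,-25.9,0,0,0,0],[0,29.4,-25.9,0,0,0,0]]]'
python3 -m inch '[[[0,0,0,0,0,0,-10],[0,0,0,0,0,0,-10],[0,0,0,0,0,0,-10],[0,0,0,0,0,0,-10],[0,0,0,0,0,0,-10],[0,0,0,0,0,0,-10],[0,0,0,0,0,0,-10],[0,0,0,0,0,0,-10]]]'
python3 -c "
from h import *
delta(201,.231)"
```

```text
time: 2.2
ee_pos: [0.3218, -0.2628, 0.2315]
tcp_rot: [180.0, -0.0, 16.1]
wrist_force: [0.4, -0.4, 0.2]
opening: 0.0
grasp_force: 0.0
time: 3.2
ee_pos: [0.4901, 0.0018, 0.2314]
tcp_rot: [180.0, -0.0, 16.2]
wrist_force: [0.1, -1.7, 0.6]
opening: 0.0002
grasp_force: 0.0
time: 4.2
ee_pos: [0.4895, 0.0006, 0.2313]
tcp_rot: [180.0, -0.0, 96.5]
wrist_force: [-0.2, 0.7, 0.4]
opening: 0.0003
grasp_force: 0.0
target [4.892e-01 4.000e-04 2.310e-01] 271.0 tool shift mm [-0.1 -0.3  0.3] az(+) 185.4741127755291 or -174.5258872244709 q [ 0.1 -3.3  1.7 95.   0.  83.6] F [-0.2  0.7  0.4] t 4.2
```

```bash
python3 -m inch '[[[0,0,0,0,0,0,-10],[0,0,0,0,0,0,-10],[0,0,0,0,0,0,-10],[0,0,0,0,0,0,-10],[0,0,0,0,0,0,-10],[0,0,0,0,0,0,-10],[0,0,0,0,0,0,-10],[0,0,0,0,0,0,-10]]]' >/dev/null
python3 -m inch '[[[0,0,0,0,0,0,-10],[0,0,0,0,0,0,-10],[0,0,0,0,0,0,-10],[0,0,0,0,0,0,-10],[0,0,0,0,0,0,-10],[0,0,0,0,0,0,-10],[0,0,0,0,0,0,-10],[0,0,0,0,0,0,-10]]]' >/dev/null
python3 -m inch '[[[0,0,0,0,0,0,-10],[0,0,0,0,0,0,-4],[0,0,0,30,0,0,0],[0,0,0,25,0,0,0],[0,0,0,10,0,0,0]]]'
python3 - <<'E'
from h import *
delta(201,.115)
a=cam("scene")["pixels"][140:260,165:285,::-1]; b=cam("top")["pixels"][125:245,230:350,::-1]
cv2.imwrite("pics/c2.png",cv2.resize(np.hstack([a,b]),(800,400),interpolation=cv2.INTER_CUBIC))
E
```

```text
time: 6.82
ee_pos: [0.489, 0.0005, 0.165]
tcp_rot: [179.9, 0.0, -89.9]
wrist_force: [0.0, 0.1, -0.0]
opening: -0.0
grasp_force: 0.0
target [4.892e-01 4.000e-04 1.150e-01] 271.0 tool shift mm [ 0.1 -0.3 50. ] az(+) 359.1451862005475 or -0.8548137994524723 q [  0.1  -4.1  -6.4  87.8   0.  -90.1] F [ 0.   0.1 -0. ] t 6.825
```

View pics/c2.png

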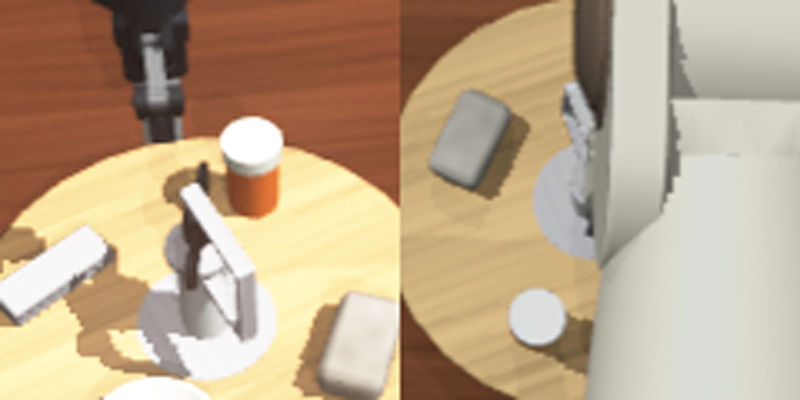

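The scene half of the crop shows the shut fingertip at crop (162,138), that is scene (214,181). It is clear of the wing and on its trailing (-y) side, as planned. The bottle and bracket are clear too. I'll descend and start the stroke.

```bash
python3 -m inch '[[[0,0,0,25,0,0,0],[0,0,0,25,0,0,0],[0,0,0,0,0,0,0]]]'
python3 -m inch '[[[0,-6.1,1.9,0,0,0,10],[0,-6.1,1.9,0,0,0,10],[0,-6.1,1.9,0,0,0,10],[0,0,0,0,0,0,0]]]'
python3 - <<'E'
from h import *
delta(231,.115)
a=cam("scene")["pixels"][140:260,165:285,::-1]
cv2.imwrite("pics/c3.png",cv2.resize(a,(600,600),interpolation=cv2.INTER_CUBIC))
E
```

```text
time: 7.3
ee_pos: [0.4891, 0.0005, 0.1159]
tcp_rot: [179.9, -0.0, -89.9]
wrist_force: [-1.0, -0.9, -0.4]
opening: 0.0002
grasp_force: 0.0
time: 7.8
ee_pos: [0.4878, 0.0196, 0.118]
tcp_rot: [-179.9, 0.1, -119.8]
wrist_force: [0.5, 0.2, -0.1]
opening: 0.0003
grasp_force: 0.0
target [0.4865 0.0192 0.115 ] 241.0 tool shift mm [1. 1. 3.] az(+) 359.2439367610126 or -0.7560632389873945 q [  2.3  -4.3 -11.8  82.4   0.  -57.9] F [ 0.5  0.2 -0.1] t 7.8
```

View pics/c3.png

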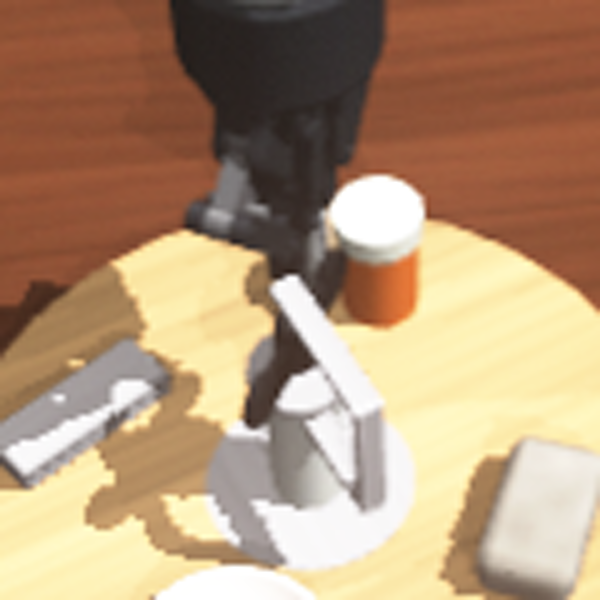

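The crop shows the finger against wing B, and wing A's tip at crop (260,415) has swung toward -y, so the screw is turning. The bottle and bracket are untouched. I'll continue the stroke.

```bash
python3 -m inch '[[[0,-6.1,1.9,0.4,0,0,10],[0,-6.1,1.9,0.4,0,0,10],[0,-6.1,1.9,0.4,0,0,10],[0,-6.1,1.9,0.4,0,0,10]]]'
python3 -m inch '[[[0,-6.1,1.9,0.3,0,0,10],[0,-6.1,1.9,0.3,0,0,10],[0,-6.1,1.9,0.3,0,0,10],[0,-6.1,1.9,0.3,0,0,10],[0,0,0,0,0,0,0]]]'
python3 - <<'E'
from h import *
delta(311,.115)
E
```

```text
time: 8.35
ee_pos: [0.4989, 0.0416, 0.1156]
tcp_rot: [-180.0, 0.0, -159.9]
wrist_force: [-1.4, -0.4, 1.0]
opening: 0.0001
grasp_force: 0.7
time: 8.98
ee_pos: [0.5223, 0.0511, 0.1141]
tcp_rot: [180.0, 0.0, 160.4]
wrist_force: [0.3, -0.5, -1.2]
opening: -0.0001
grasp_force: 0.0
target [0.5208 0.0517 0.115 ] 161.0 tool shift mm [ 1.6  0.1 -0.9] az(+) 359.39274271048123 or -0.6072572895187704 q [ 5.6  0.8 -7.2 81.9  0.  25.2] F [ 0.3 -0.5 -1.2] t 8.975
```

```bash
python3 -m inch '[[[0,8,0,0,0,0,0],[0,0,0,-35,0,0,0],[0,0,0,-40,0,0,0],[0,5.7,-2.9,0,0,0,-10],[0,5.7,-2.9,0,0,0,-10],[0,5.7,-2.9,0,0,0,-10],[0,5.7,-2.9,0,0,0,-10],[0,5.7,-2.9,0,0,0,-10]]]'
python3 -m inch '[[[0,5.7,-2.9,0,0,0,-10],[0,5.7,-2.9,0,0,0,-10],[0,5.7,-2.9,0,0,0,-10],[0,5.7,-2.9,0,0,0,-10],[0,5.7,-2.9,0,0,0,-10],[0,5.7,-2.9,0,0,0,-10],[0,5.7,-2.9,0,0,0,-10]]]' >/dev/null
python3 -m inch '[[[0,5.7,-2.9,0,0,0,-10],[0,5.7,-2.9,0,0,0,-10],[0,5.7,-2.9,0,0,0,-10],[0,5.7,-2.9,0,0,0,-10],[0,5.7,-2.9,0,0,0,-10],[0,5.7,-2.9,0,0,0,-10],[0,5.7,-2.9,0,0,0,-10],[0,0,0,0,0,0,0]]]'
python3 - <<'E'
from h import *
delta(119,.19)
s=cam("scene"); a=s["pixels"][140:260,165:285,::-1].copy()
a=cv2.resize(a,(600,600),interpolation=cv2.INTER_CUBIC)
for om in (131,311):
    w=np.radians(22-om)
    q=(proj(s,[AX[0]+.045*np.cos(w),AX[1]+.045*np.sin(w),.124])-[165,140])*5; cv2.circle(a,tuple(int(x) for x in q),6,(0,255,0),1)
cv2.imwrite("pics/c4.png",a)
E
```

```text
time: 9.98
ee_pos: [0.4859, 0.0397, 0.1888]
tcp_rot: [-180.0, 0.0, -149.3]
wrist_force: [0.5, -0.1, -0.1]
opening: -0.0002
grasp_force: 0.0
time: 11.85
ee_pos: [0.5231, -0.0185, 0.1886]
tcp_rot: [-180.0, 0.0, -9.7]
wrist_force: [-0.7, 0.7, -0.3]
opening: 0.0003
grasp_force: 0.0
target [ 0.5328 -0.0205  0.19  ] 353.0 tool shift mm [ 9.9  0.2 -1.4] az(+) 357.25961191742954 or -2.740388082570462 q [  -2.     0.6    0.8   90.2    0.  -172.3] F [-0.7  0.7 -0.3] t 11.85
```

View pics/c4.png

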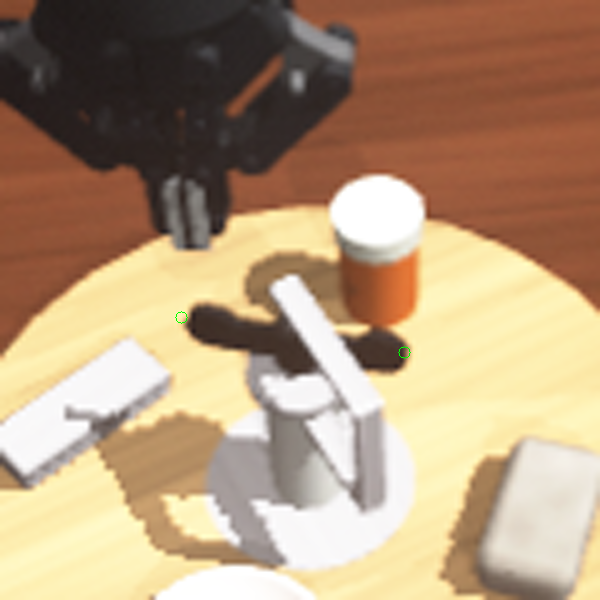

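The wing tips at crop (190,318) and (408,352) match the predicted angles (131/311°) to within 3 mm. The things on the platter have not moved. Next is stroke 2 on wing A.

```bash
python3 -m inch '[[[0,9,0,0,0,0,0],[0,0,0,37,0,0,0],[0,0,0,37,0,0,0],[0,0,0,0,0,0,0]]]'
python3 -m inch '[[[0,-6.1,1.9,0,0,0,10],[0,-6.1,1.9,0,0,0,10],[0,-6.1,1.9,0,0,0,10],[0,-6.1,1.9,0,0,0,10],[0,-6.1,1.9,0,0,0,10],[0,0,0,0,0,0,0]]]'
python3 -c "
from h import *
delta(170,.115)"
```

```text
time: 12.4
ee_pos: [0.5308, -0.0202, 0.1121]
tcp_rot: [180.0, 0.3, -9.9]
wrist_force: [-0.1, 0.7, 0.9]
opening: -0.0003
grasp_force: 0.0
time: 13.15
ee_pos: [0.5027, -0.0134, 0.1164]
tcp_rot: [-179.9, -0.1, -59.8]
wrist_force: [-0.9, -0.8, 0.6]
opening: -0.0002
grasp_force: 0.0
target [ 0.5016 -0.0149  0.115 ] 302.0 tool shift mm [0.7 1.7 1.4] az(+) 358.1890661041433 or -1.8109338958566923 q [  -1.5   -2.3  -10.1   82.1   -0.  -121.7] F [-0.9 -0.8  0.6] t 13.15
```

```bash
python3 -m inch '[[[0,-6.1,1.9,0.2,0,0,10],[0,-6.1,1.9,0.2,0,0,10],[0,-6.1,1.9,0.2,0,0,10],[0,-6.1,1.9,0.2,0,0,10],[0,-6.1,1.9,0.2,0,0,10],[0,-6.1,1.9,0.2,0,0,10],[0,-6.1,1.9,0.2,0,0,10]]]'
python3 -m inch '[[[0,-6.1,1.9,0.1,0,0,10],[0,-6.1,1.9,0.1,0,0,10],[0,-6.1,1.9,0.1,0,0,10],[0,-6.1,1.9,0.1,0,0,10],[0,-6.1,1.9,0.1,0,0,10],[0,-6.1,1.9,0.1,0,0,10],[0,-6.1,1.9,0.1,0,0,10],[0,0,0,0,0,0,0]]]'
python3 -c "
from h import *
delta(311,.115)"
```

```text
time: 14.02
ee_pos: [0.49, 0.0265, 0.1144]
tcp_rot: [-179.9, 0.0, -129.9]
wrist_force: [-0.9, -2.0, 0.7]
opening: 0.0003
grasp_force: 0.9
time: 15.02
ee_pos: [0.5234, 0.0523, 0.1131]
tcp_rot: [180.0, 0.0, 160.4]
wrist_force: [-0.3, -0.8, 0.6]
opening: -0.0007
grasp_force: 0.0
target [0.5208 0.0517 0.115 ] 161.0 tool shift mm [ 2.3 -1.4 -1.9] az(+) 359.4010286060303 or -0.5989713939696912 q [ 5.7  1.  -7.2 81.8  0.  25.3] F [-0.3 -0.8  0.6] t 15.025
```

Same retreat as before, then stroke 3 on wing B.

```bash
python3 -m inch '[[[0,8,0,0,0,0,0],[0,0,0,-37,0,0,0],[0,0,0,-40,0,0,0],[0,5.7,-2.9,0,0,0,-10],[0,5.7,-2.9,0,0,0,-10],[0,5.7,-2.9,0,0,0,-10],[0,5.7,-2.9,0,0,0,-10],[0,5.7,-2.9,0,0,0,-10]]]' >/dev/null
python3 -m inch '[[[0,5.7,-2.9,0,0,0,-10],[0,5.7,-2.9,0,0,0,-10],[0,5.7,-2.9,0,0,0,-10],[0,5.7,-2.9,0,0,0,-10],[0,5.7,-2.9,0,0,0,-10],[0,5.7,-2.9,0,0,0,-10],[0,5.7,-2.9,0,0,0,-10]]]' >/dev/null
python3 -m inch '[[[0,5.7,-2.9,0,0,0,-10],[0,5.7,-2.9,0,0,0,-10],[0,5.7,-2.9,0,0,0,-10],[0,5.7,-2.9,0,0,0,-10],[0,5.7,-2.9,0,0,0,-10],[0,5.7,-2.9,0,0,0,-10],[0,5.7,-2.9,0,0,0,-10],[0,0,0,0,0,0,0]]]'
python3 - <<'E'
from h import *
delta(119,.19)
s=cam("scene"); a=s["pixels"][140:260,165:285,::-1].copy()
a=cv2.resize(a,(600,600),interpolation=cv2.INTER_CUBIC)
for om in (131,311):
    w=np.radians(22-om)
    q=(proj(s,[AX[0]+.045*np.cos(w),AX[1]+.045*np.sin(w),.121])-[165,140])*5; cv2.circle(a,tuple(int(x) for x in q),6,(0,255,0),1)
cv2.imwrite("pics/c5.png",a)
E
```

```text
time: 17.9
ee_pos: [0.524, -0.0175, 0.1896]
tcp_rot: [180.0, -0.0, -9.7]
wrist_force: [0.6, 0.4, 0.2]
opening: -0.0
grasp_force: 0.0
target [ 0.5328 -0.0205  0.19  ] 353.0 tool shift mm [ 9.1  1.5 -0.4] az(+) 357.26419480118835 or -2.735805198811647 q [  -1.9    0.8    1.1   90.3   -0.  -172.2] F [0.6 0.4 0.2] t 17.9
```

View pics/c5.png

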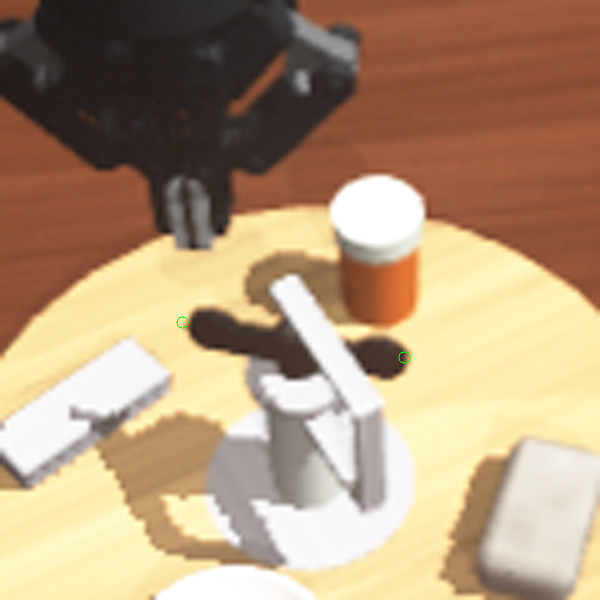

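The wings sit lower, with tips at crop (192,325) and (408,357), so they are again at 131/311°. About 139° remain. Stroke 3 goes fast for 130° of tool turn, then slowly while I watch the force.

```bash
python3 -m inch '[[[0,9,1,0,0,0,0],[0,0,0,37,0,0,0],[0,0,0,38,0,0,0],[0,0,0,0,0,0,0]]]'
python3 -m inch '[[[0,-6.1,1.9,0,0,0,10],[0,-6.1,1.9,0,0,0,10],[0,-6.1,1.9,0,0,0,10],[0,-6.1,1.9,0,0,0,10],[0,-6.1,1.9,0,0,0,10],[0,-6.1,1.9,0,0,0,10],[0,0,0,0,0,0,0]]]'
python3 -m inch '[[[0,-6.1,1.9,0.4,0,0,10],[0,-6.1,1.9,0.4,0,0,10],[0,-6.1,1.9,0.4,0,0,10],[0,-6.1,1.9,0.4,0,0,10],[0,-6.1,1.9,0.4,0,0,10],[0,-6.1,1.9,0.4,0,0,10],[0,0,0,0,0,0,0]]]'
python3 -c "
from h import *
delta(252,.112)"
```

```text
time: 18.45
ee_pos: [0.5315, -0.0202, 0.1119]
tcp_rot: [180.0, 0.3, -9.9]
wrist_force: [0.4, 0.7, 0.8]
opening: 0.0
grasp_force: 0.0
time: 19.32
ee_pos: [0.4988, -0.0091, 0.1164]
tcp_rot: [-179.9, -0.1, -69.8]
wrist_force: [0.3, 0.4, 0.5]
opening: 0.0003
grasp_force: 0.0
time: 20.2
ee_pos: [0.4907, 0.0269, 0.113]
tcp_rot: [-180.0, 0.0, -129.6]
wrist_force: [0.5, -0.5, -0.7]
opening: -0.0001
grasp_force: 0.0
target [0.4904 0.032  0.112 ] 220.0 tool shift mm [-3.8  3.6  1. ] az(+) 10.42351405057218 or -349.5764859494278 q [  3.1  -3.8 -11.8  81.9   0.  -47.3] F [ 0.5 -0.5 -0.7] t 20.2
```

```bash
python3 -m inch '[[[0,-3.0,1.1,0,0,0,5],[0,-3.0,1.1,0,0,0,5],[0,-3.0,1.1,0,0,0,5],[0,-3.0,1.1,0,0,0,5],[0,0,0,0,0,0,0]]]'
python3 -m inch '[[[0,-1.2,0.5,0,0,0,2],[0,-1.2,0.5,0,0,0,2],[0,0,0,0,0,0,0]]]'
python3 -m inch '[[[0,-1.2,0.5,0,0,0,2],[0,-1.2,0.4,0,0,0,2],[0,0,0,0,0,0,0]]]'
python3 -c "
from h import *
delta(270,.112)"
```

```text
time: 20.82
ee_pos: [0.4962, 0.0379, 0.1124]
tcp_rot: [-180.0, 0.0, -149.5]
wrist_force: [-0.1, 0.5, -0.5]
opening: 0.0001
grasp_force: 0.1
time: 21.2
ee_pos: [0.4977, 0.0401, 0.112]
tcp_rot: [180.0, 0.0, -153.8]
wrist_force: [-0.7, -0.7, 0.5]
opening: 0.0
grasp_force: 0.4
time: 21.58
ee_pos: [0.4994, 0.042, 0.112]
tcp_rot: [180.0, 0.0, -157.9]
wrist_force: [-0.7, -1.2, 0.6]
opening: 0.0003
grasp_force: 0.6
target [0.4973 0.0413 0.112 ] 202.0 tool shift mm [ 2.3  0.1 -0. ] az(+) 0.11997753854893745 or -359.88002246145106 q [  4.8  -2.4 -10.6  81.8   0.  -17.3] F [-0.7 -1.2  0.6] t 21.575
```

```bash
for i in 1; do python3 -m inch '[[[0,-1,0.3,0,0,0,1.5],[0,-0.5,0,0,0,0,0],[0,0,0,0,0,0,0]]]'; python3 -m inch '[[[0,-0.7,0,0,0,0,1],[0,-0.5,0,0,0,0,1],[0,0,0,0,0,0,0]]]' ; done
```

```text
time: 21.95
ee_pos: [0.4997, 0.0425, 0.1118]
tcp_rot: [180.0, -0.1, -159.4]
wrist_force: [-7.2, -2.6, 3.2]
opening: -0.0001
grasp_force: 3.6
time: 22.32
ee_pos: [0.4999, 0.043, 0.1116]
tcp_rot: [179.9, -0.2, -161.4]
wrist_force: [-11.9, -1.8, 4.7]
opening: 0.0002
grasp_force: 5.9
```

The force has risen to 12 N, well above the 2 N turning force, so the screw is against its stop. I'll give one small firm nudge, then retreat.

```bash
python3 -m inch '[[[0,-0.8,0,0,0,0,0],[0,0,0,0,0,0,0]]]'
python3 -m inch '[[[0,6,0,0,0,0,0],[0,8,0,0,0,0,0],[0,0,0,-40,0,0,0],[0,0,0,-50,0,0,0],[0,20,30,-40,0,0,0],[0,20,50,0,0,0,0],[0,20,50,0,0,0,0],[0,20,50,0,0,0,0]]]'
python3 -c "
from h import *
delta(270,.2)"
```

```text
time: 22.58
ee_pos: [0.5001, 0.0431, 0.1115]
tcp_rot: [179.9, -0.3, -161.4]
wrist_force: [-14.3, -3.0, 5.1]
opening: 0.0
grasp_force: 7.4
time: 23.58
ee_pos: [0.3548, 0.1849, 0.2423]
tcp_rot: [180.0, 0.1, -161.4]
wrist_force: [0.7, 0.2, 0.1]
opening: -0.0002
grasp_force: 0.0
target [0.4973 0.0413 0.2   ] 202.0 tool shift mm [ -89.2 -181.5   42.3] az(+) 356.58908544170174 or -3.410914558298259 q [ 27.5 -15.1  -7.4  97.7   0.    8.9] F [0.7 0.2 0.1] t 23.575
```

```bash
python3 -m inch '[[[0,10,50,0,0,0,0],[0,10,50,0,0,0,0],[0,0,0,0,0,0,0],[0,0,0,0,0,0,0]]]'
python3 - <<'E'
from h import *
ims=[]
for n,(x,y) in(("scene",(165,140)),("top",(230,125))):
    s=cam(n); a=cv2.resize(s["pixels"][y:y+120,x:x+120,::-1],(400,400),interpolation=cv2.INTER_CUBIC)
    for om in (90,270):
        w=np.radians(22-om); q=(proj(s,[AX[0]+.045*np.cos(w),AX[1]+.045*np.sin(w),.119])-[x,y])*400/120
        cv2.circle(a,tuple(int(v) for v in q),5,(0,255,0),1)
    ims.append(a)
    for t in("soap_dish","tin","pill_bottle","pumice"): print(n,t,[np.round(m["position"],1) for m in finder.mark_of(n,t)])
cv2.imwrite("pics/c6.png",np.hstack(ims))
E
```

```text
time: 24.08
ee_pos: [0.305, 0.2722, 0.2421]
tcp_rot: [180.0, 0.0, -161.3]
wrist_force: [-0.0, -0.0, -0.0]
opening: 0.0004
grasp_force: 0.0
scene soap_dish [array([207.8, 275.1])]
scene tin [array([181.3, 223.7])]
scene pill_bottle [array([240.6, 199.8]), array([337.4, 176.1]), array([319. , 147.7])]
scene pumice [array([276.4, 245.2])]
top soap_dish [array([300.6, 151. ])]
top tin [array([325.3, 202.1])]
top pill_bottle [array([270.2, 223.6]), array([175.8, 289.2]), array([169.1, 246.6])]
top pumice [array([253.4, 169.4]), array([291.1, 173.5])]
```

View pics/c6.png

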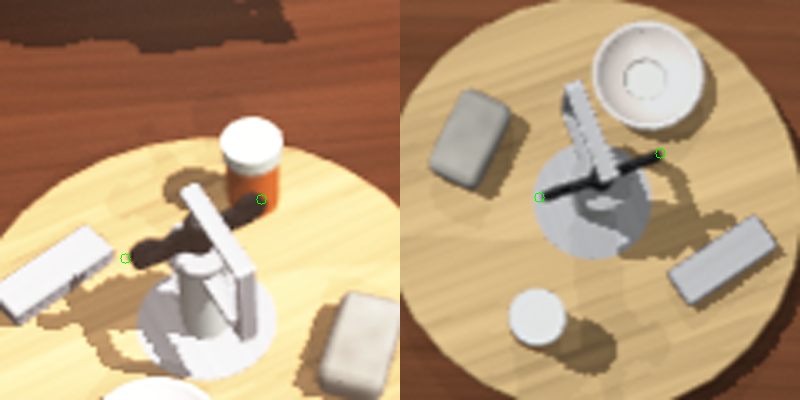

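The wings now lie across the bracket, with top-crop tips at (540,197) and (660,153) right on the predicted home marks. All four things stand where they were and the hand is clear.

```bash
python3 -c "
from workcell import bot
print(bot.job_done())"
```

```text
the job is handed in; nothing more can be done
None
```

The thumbscrew is screwed down clockwise to its stop in three fingertip strokes, the soap dish, tin, pill bottle and pumice stand where they were, the hand is clear, and the job was handed in at about 24 s of robot time.

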